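# Make up two assay kits in divided trays

### The arm

A 6-joint arm with a two-finger parallel gripper is mounted at the origin on a cart in front of the work surface, level with it; the furniture and walls round the work are solid. World frame = base frame: x ahead of the robot, y to its left, z up, the work surface at z = 0. Lengths are in m, angles in degrees, forces in N, time in s.
With the tool pointing down it reaches from about 0.35 to 0.875 m from the base axis. Payload 15.5 kg.
Tool frame: the origin (TCP) lies on the mounting face of the last link; the fingertips stand 173 mm ahead of it and the grasp point (between the pads) lies 155 mm ahead of it; z points along the fingers, y is the line along which they close (so a half turn about z gives the same grasp; the last joint's range is limited). The gripper opens to 85 mm and grips with 20 to 120 N. Pads are 22 mm wide; open, the fingers measure 114 mm over their backs; the gripper's body (76 mm by 85 mm) begins 54 mm behind the grasp point. The pads swing forward as they close: fully open they stand 13 mm farther back than shut.
Start: joints at [-82.592, 28.281, 77.091, -0, 74.628, -5.472], TCP at [0.139, -0.609, 0.405] pointing down, gripper open.
Joint ranges: [-166.48, 166.48], [-47.26, 123.95], [12.59, 153.08], [-70.14, 250.14], [6.76, 159.57], [-176.63, 176.63]. Speed limits (degrees/s): [108.29, 108.29, 147.25, 172.46, 172.46, 172.46].

### API

Orientations are given as a 3x3 rotation matrix whose columns are the frame's x, y, z axes.
In Python, from bench import env, optics gives the robot as it stands. The module is installed in compiled form; this text tells all that it offers.
- The arm moves only by the tool send_rows, never from a script. Its argument "deltas" is a list that holds one entry, the list of rows, each a list of 4 numbers: the shift along the tool's x, y, z in cm, then the turn about the tool's z in rad. A call has 1 to 8 rows; each row shifts and turns the commanded pose from where the row before left it, along the tool's axes as they then stand; what a row does not reach is not made up. A row lasts 1/8 s, in which the tool goes at most 62.5 mm and 10.7 degrees, less where a joint would pass 70% of its speed; a pose out of reach is approached as far as the arm can. A call with a gripper value outside its range is refused whole. "grip" is the finger opening in cm, from 0 to 8.54, set as the call begins (left out, the last holds). The fingers move at their own pace and stop on an object; "force" is the grip in N (left out, the last holds). Time passes only in rows, so rows that do not move let the fingers close. It gives the time, the measured TCP pose, the force, the opening and the grip force at its end, in the units of the state.
- env.get_state(): the state, without advancing time (a new reading comes with each control period).
- optics.read_camera(name): name is "scene" or "top" or "wrist"; returns (picture, depth): 400x640x3 uint8, red, green, blue; 400x640 float32, m along the optical axis (not along the pixel's ray), 0 where there is no reading.
- optics.camera_params(name): a dict with "camera_matrix" (3x3 intrinsics, pixels), "position" and "attitude" of the camera in the world. Camera axes: x right, y up, looking along -z (the intrinsics and any distortion apply to the point x, -y, -z); pixel columns grow to the right and rows downward; lengths in m; the calibration is good to about 2 mm. A picture is of the moment at which its call begins: read the wrist's pose just before it. camera_params takes no time and is no camera call; for the wrist camera it gives the pose at the moment of the call.
- env.job_done(): hands the job in; it is judged then, once.
Trained networks look in the newest picture that a camera, given by its name, has taken for a name from the list of things; names that differ only in an ending like _2 or _b are one class to them, and where a whole thing is asked for, a point or a joint stands for the part that bears it (a point fixed in the world has none). Each returns a list of dicts, best first, with "confidence" (0 to 1); they miss things now and then, are a little off and sometimes report something else, mostly with a low value. They report only what shows in the picture. A call takes as long as a camera call.
- optics.look_for(camera, thing): "centre" ([column, row] in pixels, amid what is visible of it).
- optics.mark_of(camera, thing): "centre" ([column, row] in pixels: a listed point, or the origin of a listed thing).
The state is a dict: "clock": time; "joint_positions": joint angles; "qvel": joint speeds; "tau": joint torques, N m; "tool_pos": TCP position; "ee_rot": TCP orientation; "force": force on the tool from outside, world axes, zero at the start; "torque": the same for the moment, N m; "grip_width": finger opening in m; "grip_force": force on a finger pad.
Only numpy, scipy, OpenCV 4.12 (cv2) and the standard library are available. Lean on these libraries where they do the work, as an engineer would, in place of code of your own. Each camera call takes 0.05 s, during which the arm holds its last target. There are 200 camera calls.

### The job

Make up the two kits from the stock in the middle of the bench: the long three-bay tray gets the large bottle in the end bay beside its pull tab, the narrow carton lengthways in the middle bay and the small bottle in the other end bay; the short two-bay tray gets the white carton in its big bay and the medium bottle in its small bay. Everything stands upright and flat on the floor of its bay. Tip no bottle over, and leave the roll of tape where it lies.

Things in the scene. Friction and masses are not known exactly. Their poses are not given: they have to be found in the camera images.
- long_tray: Grey tray fixed to the bench at any yaw, 70 mm (x) by 236 mm (y) outside, three bays in a row along its y; walls 4 mm thick, 15 mm high, floor 3 mm thick. Middle bay 62 x 96 mm (x, y) at y = 0, end bays 62 x 62 mm centred at y = +83 and -83 mm, all at x = 0. A ribbed pull tab sticks out 21 mm beyond the +y end. Origin: centre of the underside (without tab), z up.
- short_tray: Grey tray fixed to the bench at any yaw, no tab, 91 mm (x) by 178 mm (y) outside, two bays in a row along its y; walls 4 mm thick, 15 mm high, floor 3 mm thick. Small bay 83 x 62 mm (x, y) centred at x = 0, y = -54 mm; big bay 83 x 104 mm centred at x = 0, y = +33 mm. Origin: centre of the underside, z up.
- large_bottle: Screw-capped round brown glass bottle with a paper label, the largest of the three bottles: body 40 mm in diameter and 59 mm high, a narrower cap above, 82 mm high in all; stands upright. Origin at the centre of its underside, z up its axis; yaw means nothing.
- medium_bottle: Screw-capped round brown glass bottle with a paper label, the middle-sized of the three bottles: body 34 mm in diameter and 53 mm high, a narrower cap above, 73 mm high in all; stands upright. Origin at the centre of its underside, z up its axis; yaw means nothing.
- small_bottle: Screw-capped round brown glass bottle with a paper label, the smallest of the three bottles: body 30 mm in diameter and 48 mm high, a narrower cap above, 66 mm high in all; stands upright. Origin at the centre of its underside, z up its axis; yaw means nothing.
- white_carton: Closed white carton standing flat, 63 mm (its x) by 84 mm (its y), 47 mm high; rigid, can be gripped across the 63 mm. Origin at the centre of the underside, z up.
- narrow_carton: Closed narrow orange-brown carton standing flat, 76 mm (its x) by 42 mm (its y), 53 mm high; rigid, gripped across the 42 mm. Origin at the centre of the underside, z up. In the tray its x lies along the tray's y, either way round.
- tape_roll: Roll of white label tape lying flat among the stock, 60 mm across, 19 mm high, loose; not part of either kit, to be left where it lies. Origin at the centre of the underside.

How it is judged:
By the outcome, as a careful person would: the job done as asked, in the order asked, and still so for the second after the job is handed in, with the robot touching nothing.
It also fails if it takes over 109 s, if anything falls off the work surface, if the arm or the gripper's body presses on something with over 40 N, if the wrist force passes 120 N, or if a joint passes its speed limit or range.

## Working session

There is one attempt and no reset: what is moved stays moved. The work goes in short steps, Python scripts to look and compute and a tool call to move; the robot and the scene stay as the last step left them, time stands still between calls to the robot, and variables do not carry over. Pictures are saved under pics/ and viewed, at most 14 in all, crops included, and the job is handed in when it is done.

Besides the shell and the picture viewer there is one more tool, called after ">>>" as a command line: name --argument value ..., lists and objects as JSON in quotes. send_rows: Moves the arm, as the interface text tells. Its arguments: {"type":"object","properties":{"deltas":{"type":"array","items":{"type":"array","items":{"type":"array","items":{"type":"number"}}}},"grip":{"type":"number"},"force":{"type":"number"}},"required":["deltas"]}

```bash
mkdir -p pics
python3 - <<'E'
from bench import env, optics
import numpy as np, cv2
for n in ["scene","top"]:
    im,d=optics.read_camera(n); cv2.imwrite(f"pics/{n}0.png",im[:,:,::-1]); np.savez(f"{n}0.npz",im=im,d=d)
    p=optics.camera_params(n); print(n,p)
    for t in ["long_tray","short_tray","large_bottle","medium_bottle","small_bottle","white_carton","narrow_carton","tape_roll"]:
        print(t,[(np.round(r["centre"],1).tolist(),round(r["confidence"],2)) for r in optics.mark_of(n,t)][:3])
print(env.get_state())
E
```

```text
scene {'camera_matrix': array([[376.77638188,   0.        , 312.93606526],
       [  0.        , 376.77638188, 200.08065119],
       [  0.        ,   0.        ,   1.        ]]), 'position': array([0.1765205 , 0.63288199, 0.49311446]), 'attitude': array([[-0.85521933,  0.25230043, -0.45270784],
       [-0.51775274, -0.45479674,  0.72463234],
       [-0.023065  ,  0.85411031,  0.51958021]])}
long_tray [([260.1, 319.5], 0.83)]
short_tray [([402.9, 170.7], 0.96)]
large_bottle [([355.6, 249.0], 0.92)]
medium_bottle [([261.7, 219.2], 0.77)]
small_bottle [([333.9, 201.5], 0.52)]
white_carton [([383.5, 217.6], 0.68)]
narrow_carton [([289.4, 193.2], 0.55)]
tape_roll [([298.2, 230.8], 0.96), ([289.0, 190.6], 0.63)]
top {'camera_matrix': array([[443.78421002,   0.        , 320.63242694],
       [  0.        , 443.78421002, 199.73734635],
       [  0.        ,   0.        ,   1.        ]]), 'position': array([ 0.40428916, -0.01538053,  1.28202845]), 'attitude': array([[ 0.01351785,  0.99212358, -0.12453141],
       [-0.99985071,  0.01207136, -0.01236269],
       [-0.01076206,  0.12467993,  0.99
[... 428 characters left out ...]
5065969e-03,
        7.46274464e+01, -5.47256042e+00]), 'qvel': array([-0.0650268 ,  0.03334699, -0.07424757, -0.02572342, -0.08638147,
        0.01294038]), 'tau': array([ 3.97595359e-04, -8.82019544e+01, -3.84264708e+01, -6.84669499e-05,
        6.50910715e-04, -2.31231763e-05]), 'tool_pos': array([ 0.13933136, -0.60927712,  0.40468536]), 'ee_rot': array([[ 9.74837971e-01,  2.22914623e-01,  4.61574440e-05],
       [ 2.22914623e-01, -9.74837971e-01, -9.03168355e-06],
       [ 4.29827347e-05,  1.90935973e-05, -9.99999999e-01]]), 'force': array([ 0.01874968, -0.14479503,  0.76068903]), 'torque': array([0.03335059, 0.02141067, 0.08042575]), 'grip_force': 0.0, 'grip_width': 0.08518880082956069}
```

View pics/top0.png

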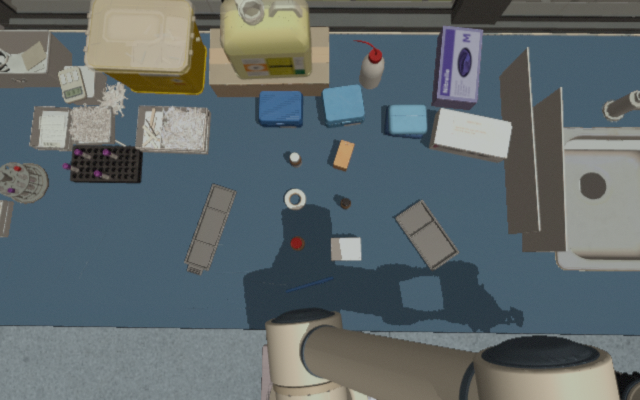

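View pics/scene0.png

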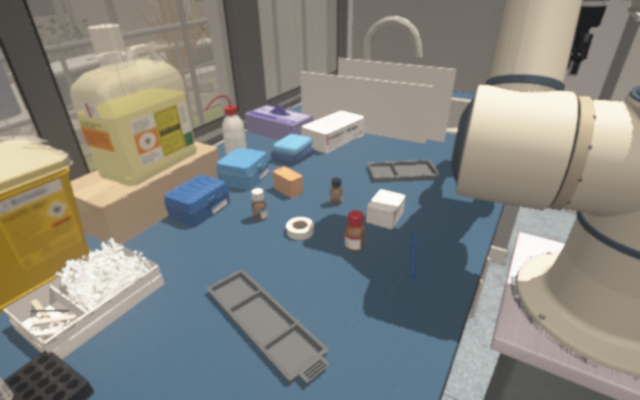

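The top view shows the red-capped bottle at (297,243), the white-capped at (295,158), the dark-capped at (344,203), the tape at (295,199) and the white carton at (347,249). The narrow carton is at (344,155), the long tray at (211,227) with its tab at (195,270), and the short tray at (426,235). The scene view agrees; next I check heights.

```bash
cat > h.py <<'E'
from bench import env, optics
import numpy as np, cv2
T=["long_tray","short_tray","large_bottle","medium_bottle","small_bottle","white_carton","narrow_carton","tape_roll"]
def cloud(d,p):
    K=p["camera_matrix"]; v,u=np.indices(d.shape)
    c=np.stack([(u-K[0,2])/K[0,0]*d,-(v-K[1,2])/K[1,1]*d,-d],-1)
    return c@np.array(p["attitude"]).T+np.array(p["position"])
def hit(uv,p,z):
    K=p["camera_matrix"]; r=np.array([(uv[0]-K[0,2])/K[0,0],-(uv[1]-K[1,2])/K[1,1],-1])
    r=np.array(p["attitude"])@r; o=np.array(p["position"]); return o+r*(z-o[2])/r[2]
def proj(P,p):
    K=p["camera_matrix"]; c=(np.asarray(P)-p["position"])@np.array(p["attitude"])
    return np.stack([K[0,2]+K[0,0]*c[...,0]/-c[...,2],K[1,2]+K[1,1]*c[...,1]/c[...,2]],-1)
def blobs(C,d,lo,hi,roi,mina=20):
    m=(d>0)&(C[...,2]>lo)&(C[...,2]<hi)&(C[...,0]>roi[0])&(C[...,0]<roi[1])&(C[...,1]>roi[2])&(C[...,1]<roi[3])
    n,l=cv2.connectedComponents(m.astype(np.uint8))
    for i in range(1,n):
        P=C[l==i]
        if len(P)<mina: continue
        zt=np.percentile(P[:,2],97); Q=P[P[:,2]>zt-.008]
        (c,s,a)=cv2.minAreaRect((P[:,:2]*1000).astype(np.float32)); (c2,s2,a2)=cv2.minAreaRect((Q[:,:2]*1000).astype(np.float32))
        vv,uu=np.where(l==i)
        print(len(P),"px",int(uu.mean()),int(vv.mean()),"ztop %.3f"%zt,"all",np.round(c),np.round(s),round(a),"| top",np.round(c2,1),np.round(s2,1),round(a2,1))
E
python3 - <<'E'
from h import *
for n in ["top","scene"]:
    d=np.load(n+"0.npz")["d"]; p=optics.camera_params(n); C=cloud(d,p)
    print(n, "bench z", np.median(C[...,2][(abs(C[...,2])<.02)&(C[...,0]>.3)&(C[...,0]<.6)&(abs(C[...,1])<.3)]))
    blobs(C,d,.008,.12,(.2,.62,-.5,.45))
E
```

```text
top bench z 0.0008369895133765182
703 px 207 233 ztop 0.019 all [475. 320.] [ 79. 260.] 73 | top [474.1 318.7] [ 76.4 259.7] 72.4
254 px 294 198 ztop 0.024 all [565.  74.] [58. 58.] 1 | top [565.4  75.5] [57.7 56.9] 47.3
101 px 345 203 ztop 0.071 all [552. -69.] [28. 28.] 6 | top [552.8 -68.8] [19.3 19.9] 89.5
529 px 427 234 ztop 0.020 all [ 468. -303.] [184.  99.] 35 | top [ 467.8 -301.9] [182.3  96.8] 34.6
174 px 297 242 ztop 0.085 all [438.  64.] [39. 39.] 1 | top [438.   64.4] [29.6 27.3] 1.9
665 px 345 248 ztop 0.051 all [425. -71.] [61. 83.] 3 | top [424.8 -70.6] [61.4 82.5] 2.9
59 px 321 280 ztop 0.013 all [334.  -3.] [ 9. 69.] 18 | top [334.1  -2.7] [ 9.  68.6] 17.8
27 px 291 289 ztop 0.014 all [309.  80.] [ 7. 32.] 16 | top [308.5  80.2] [ 7.4 32.2] 15.6
scene bench z 0.0009466754285701873
493 px 402 169 ztop 0.016 all [ 464. -300.] [183. 101.] 35 | top [ 463.6 -299.9] [182.8 100.8] 34.5
281 px 335 191 ztop 0.068 all [549. -64.] [26. 29.] 71 | top [550.  -66.8] [20.4 22.1] 60.5
1046 px 384 207 ztop 0.048 all [421. -68.] [63. 85.] 2 | top [420.7 -68.5] [62.7 83.5] 1.5
686 px 354 231 ztop 0.083 all [432.  70.] [40. 33.] 36 | top [434.2  67.7] [29.4 27.9] 27.3
407 px 299 227 ztop 0.021 all [561.  78.] [57. 61.] 31 | top [561.2  77.6] [57.  61.2] 31.3
170 px 412 254 ztop 0.011 all [320.  33.] [  8. 139.] 17 | top [319.7  33.1] [  8.3 138.6] 17.5
2204 px 275 331 ztop 0.017 all [471. 320.] [ 76. 261.] 72 | top [470.6 320.4] [ 75.5 260.5] 72.5
```

```bash
cat >> h.py <<'E'
def plan(tgt,head=None,s=None,step=5.5):
    """rows to reach TCP tgt with tool-x heading head(deg); tool assumed vertical"""
    s=s or env.get_state(); R=np.array(s["ee_rot"]); p0=np.array(s["tool_pos"])
    h=np.arctan2(R[1,0],R[0,0]); hd=h if head is None else np.radians(head)
    turn=(h-hd+np.pi)%(2*np.pi)-np.pi
    D=(np.array(tgt)-p0)*100; n=max(int(np.ceil(np.linalg.norm(D)/step)),int(np.ceil(abs(turn)/.18)),1)
    rows=[];c=p0*100;a=h
    for i in range(n):
        g=p0*100+D*(i+1)/n-c
        ca,sa=np.cos(a),np.sin(a); t=round((turn*(i+1)/n)-(h-a),3)
        r=[round(g[0]*ca+g[1]*sa,1),round(g[0]*sa-g[1]*ca,1),round(-g[2],1),t]
        if i==n-1: r[:3]=[round(g[0]*ca+g[1]*sa,2),round(g[0]*sa-g[1]*ca,2),round(-g[2],2)]
        rows.append(r); c=c+np.array([r[0]*ca+r[1]*sa,r[0]*sa-r[1]*ca,-r[2]]); a-=t
    return rows
def xyz():
    s=env.get_state();R=np.array(s["ee_rot"]);return np.round(s["tool_pos"],4),round(float(np.degrees(np.arctan2(R[1,0],R[0,0]))),2),s["clock"],np.round(s["joint_positions"],0)
E
python3 - <<'E'
from h import *
for n in ["top","scene"]:
    d=np.load(n+"0.npz")["d"]; p=optics.camera_params(n); C=cloud(d,p)
    blobs(C,d,.008,.12,(.6,.75,-.13,.15))
    # short tray profile along long axis
    a=np.radians(34.5); e=np.array([np.cos(a),np.sin(a)]); f=np.array([-e[1],e[0]]); q=C[...,:2]-[.466,-.301]
    u=q@e; v=q@f; m=(abs(v)<.025)&(d>0)
    print([(int(k*1000),round(float(np.median(C[...,2][m&(abs(u-k)<.003)]))*1000,1)) for k in np.arange(-.09,.091,.006)])
p=optics.camera_params("wrist");print(p, env.get_state()["tool_pos"])
for r in plan([.45,.03,.40],12.9): print(r)
E
```

```text
415 px 343 154 ztop 0.057 all [691. -62.] [42. 76.] 72 | top [691.1 -61.8] [41.5 75.5] 72.2
146 px 295 159 ztop 0.077 all [675.  74.] [30. 33.] 46 | top [676.6  75.3] [25.8 22.4] 1.8
[(-90, 14.9), (-83, 9.3), (-77, 4.4), (-71, 4.4), (-65, 3.9), (-59, 4.6), (-53, 3.9), (-47, 4.0), (-41, 4.0), (-35, 4.0), (-29, 4.5), (-23, 4.5), (-17, 3.5), (-11, 4.5), (-5, 4.4), (0, 4.1), (6, 3.6), (12, 4.1), (18, 5.1), (24, 7.3), (30, 4.3), (36, 4.2), (42, 3.9), (48, 3.8), (54, 3.1), (60, 4.2), (66, 4.4), (72, 2.9), (78, 3.7), (84, 4.0), (90, 15.2)]
647 px 287 181 ztop 0.054 all [687. -60.] [43. 79.] 74 | top [687.6 -61.1] [41.9 77.4] 72.9
406 px 257 204 ztop 0.074 all [670.  79.] [32. 31.] 14 | top [672.5  77.6] [24.9 25.7] 37.3
[(-90, 14.6), (-83, 6.9), (-77, 3.6), (-71, 3.9), (-65, 4.2), (-59, 3.8), (-53, 4.0), (-47, 4.2), (-41, 4.0), (-35, 3.7), (-29, 3.8), (-23, 3.6), (-17, 3.8), (-11, 3.2), (-5, 3.3), (0, 3.5), (6, 4.1), (12, 4.2), (18, 14.7), (24, 4.8), (30, 3.8), (36, 4.1), (42, 3.3), (48, 3.9), (54, 3.4), (60, 3.9), (66, 3.6), (72, 3.7), (78, 4.2), (84, 15.1), (90, 2.7)]
{'camera_matrix': ar
[... 672 characters left out ...]
4), np.float64(-4.2), np.float64(0.0), np.float64(-0.0)]
[np.float64(3.4), np.float64(-4.3), np.float64(0.1), np.float64(-0.0)]
[np.float64(3.5), np.float64(-4.3), np.float64(0.0), np.float64(-0.0)]
[np.float64(3.4), np.float64(-4.2), np.float64(0.1), np.float64(-0.0)]
[np.float64(3.4), np.float64(-4.3), np.float64(-0.0), np.float64(-0.0)]
[np.float64(3.4), np.float64(-4.2), np.float64(0.0), np.float64(-0.0)]
[np.float64(3.5), np.float64(-4.3), np.float64(0.1), np.float64(-0.0)]
[np.float64(3.4), np.float64(-4.3), np.float64(-0.0), np.float64(-0.0)]
[np.float64(3.4), np.float64(-4.2), np.float64(0.0), np.float64(-0.0)]
[np.float64(3.44), np.float64(-4.29), np.float64(0.07), np.float64(-0.0)]
```

>>> send_rows --deltas '[[[3.4,-4.3,0,0],[3.4,-4.3,0,0],[3.4,-4.3,0,0],[3.4,-4.3,0,0],[3.4,-4.3,0,0],[3.4,-4.3,0,0],[3.4,-4.3,0,0],[3.4,-4.3,0,0]]]'

```text
clock: 1.9
tool_pos: [0.3282, -0.2117, 0.4049]
ee_rot: [[0.975, 0.222, 0.001], [0.222, -0.975, -0.001], [0.001, 0.001, -1.0]]
force: [0.3, -1.0, -1.3]
grip_width: 0.0855
grip_force: 0.0
```

>>> send_rows --deltas '[[[3.4,-4.2,0,0],[3.4,-4.2,0,0],[3.4,-4.2,0,0],[3.4,-4.2,0,0],[3.4,-4.2,0,0],[0,0,0,0]]]'

```text
clock: 2.65
tool_pos: [0.4477, 0.0321, 0.4047]
ee_rot: [[0.974, 0.227, 0.001], [0.227, -0.974, 0.0], [0.001, -0.0, -1.0]]
force: [-0.3, -0.1, -0.4]
grip_width: 0.0854
grip_force: 0.0
```

```bash
cat > look.py <<'E'
from h import *
import sys
tag,lo,hi=sys.argv[1],float(sys.argv[2]),float(sys.argv[3])
roi=[float(x) for x in sys.argv[4:8]]
p=optics.camera_params("wrist"); im,d=optics.read_camera("wrist"); cv2.imwrite(f"pics/{tag}.png",im[:,:,::-1]); np.savez(tag+".npz",im=im,d=d,**p)
C=cloud(d,p); print(xyz()); b=C[...,2][(d>0)&(abs(C[...,2])<.006)]; print("bench",np.median(b)if len(b)else None)
blobs(C,d,lo,hi,roi,60)
E
python3 look.py w1 .008 .12 .2 .75 -.5 .5
```

```text
(array([0.447 , 0.0307, 0.4046]), 13.07, 2.7, array([ -4.,  14., 101.,  -0.,  65.,  73.]))
bench 0.00010630390548371782
4870 px 48 98 ztop 0.016 all [463. 321.] [ 77. 241.] 72 | top [463.4 321.5] [ 77.2 241. ] 72.4
2192 px 297 45 ztop 0.021 all [564.  74.] [59. 59.] 78 | top [563.5  73.9] [59.4 59.4] 77.7
1178 px 435 93 ztop 0.068 all [551. -68.] [26. 29.] 78 | top [551.2 -70.2] [22.1 22.1] 77.6
3492 px 590 204 ztop 0.016 all [ 466. -303.] [184.  98.] 35 | top [ 465.7 -303.3] [184.2  97.8] 34.8
1521 px 281 174 ztop 0.083 all [439.  64.] [35. 39.] 13 | top [436.5  63.6] [30.3 30.1] 67.1
4746 px 396 208 ztop 0.047 all [423. -72.] [63. 84.] 2 | top [423.  -71.6] [62.8 83.9] 2.3
421 px 296 256 ztop 0.010 all [322.  30.] [  8. 138.] 17 | top [322.2  29.7] [  8.3 138.3] 17.1
```

>>> send_rows --deltas '[[[-0.3,-3.5,4,0],[0,0,5,0],[0,0,5,0],[0,0,4,0],[0,0,3,0],[0,0,0,0]]]' --force 30

```text
clock: 3.45
tool_pos: [0.4354, 0.0618, 0.1936]
ee_rot: [[0.975, 0.222, -0.004], [0.222, -0.975, -0.0], [-0.004, -0.001, -1.0]]
force: [-0.8, -0.1, -0.5]
grip_width: 0.0856
grip_force: 0.0
```

```bash
python3 - <<'E'
from h import *
print(xyz()); print(plan([.4363,.0645,.195]))
E
python3 look.py w2 .01 .12 .3 .6 .0 .15
```

```text
(array([0.4354, 0.0618, 0.1936]), 12.8, 3.45, array([  0.,  35., 114.,  -0.,  31.,  77.]))
[[np.float64(0.15), np.float64(-0.24), np.float64(-0.14), np.float64(0.0)]]
(array([0.4357, 0.062 , 0.1947]), 12.82, 3.5, array([  0.,  35., 114.,  -0.,  31.,  78.]))
bench 9.868854812655758e-05
4748 px 351 23 ztop 0.020 all [543.  70.] [19. 55.] 13 | top [542.6  69.9] [18.5 54.9] 12.6
45668 px 298 338 ztop 0.107 all [439.  67.] [ 34. 141.] 13 | top [446.9  67.8] [ 14.9 138.8] 12.6
```

>>> send_rows --deltas '[[[0.1,-0.24,0,0],[0,0,0,0],[0,0,0,0],[0,0,0,0],[0,0,0,0],[0,0,0,0]]]' --grip 3.0 --force 35

```text
clock: 4.25
tool_pos: [0.4367, 0.0654, 0.1956]
ee_rot: [[0.975, 0.223, 0.002], [0.223, -0.975, 0.0], [0.002, 0.0, -1.0]]
force: [-0.9, 0.2, 14.9]
grip_width: 0.0392
grip_force: 33.3
```

>>> send_rows --deltas '[[[0,0,-3,0],[0,0,-5,0],[0,0,-5,0],[0,-4.5,0,0],[0,-5,0,0],[0,-5,0,0],[0,-5,0,0],[0,-4.5,0,0]]]'

```text
clock: 5.25
tool_pos: [0.3821, 0.3009, 0.3252]
ee_rot: [[0.975, 0.224, 0.001], [0.224, -0.975, 0.0], [0.001, -0.0, -1.0]]
force: [-0.0, 0.2, -0.4]
grip_width: 0.0393
grip_force: 36.0
```

```bash
python3 look.py w3 .008 .05 .3 .65 .15 .5
python3 - <<'E'
from h import *
z=np.load("w3.npz"); d=z["d"]; p={k:z[k] for k in("camera_matrix","position","attitude")}; C=cloud(d,p)
a=np.radians(162.4); e=np.array([np.cos(a),np.sin(a)]); f=np.array([e[1],-e[0]]); q=C[...,:2]-[.482,.3165]; u=q@e;v=q@f
for w,o,R in((u,v,np.arange(-.125,.145,.003)),(v,u,np.arange(-.04,.041,.002))):
    m=(abs(o)<.022 if w is u else abs(o-0)<.11)&(d>0)
    print([(int(round(k*1000)),int(round(float(np.median(x))*1000))) for k in R for x in [C[...,2][m&(abs(w-k)<.0015)]] if len(x)>8 and np.median(x)>.006])
E
```

```text
(array([0.3814, 0.3045, 0.3253]), 12.96, 5.3, array([ 32.,  23., 102.,   0.,  55., 109.]))
bench 0.00012964638513091042
5901 px 298 113 ztop 0.016 all [452. 325.] [ 75. 216.] 72 | top [451.8 325.1] [ 75.2 215.5] 72.4
[(-50, 15), (-47, 6), (49, 13), (52, 15), (85, 230), (88, 226), (91, 197), (94, 198), (97, 167), (100, 201), (103, 211), (106, 224), (109, 228), (112, 210), (115, 16), (118, 210), (121, 213), (124, 16), (127, 16), (130, 15), (133, 15), (136, 16), (139, 15)]
[(-40, 202), (-38, 199), (-36, 185), (-34, 184), (-32, 183), (-30, 179), (-28, 155), (-26, 159), (-24, 190), (-22, 200), (-20, 201), (-18, 200), (-16, 198), (-14, 183), (-12, 14), (-2, 207), (0, 210), (2, 211), (4, 212), (6, 214), (8, 217), (10, 15), (30, 10), (32, 15), (34, 15), (36, 14)]
```

>>> send_rows --deltas '[[[2.9,-3.1,2,0],[0,0,4,0],[0,0,3.5,0],[0,0,1,0],[0,0,0,0],[0,0,0,0]]]'

```text
clock: 6.05
tool_pos: [0.4046, 0.3362, 0.221]
ee_rot: [[0.975, 0.223, 0.002], [0.223, -0.975, 0.001], [0.002, -0.001, -1.0]]
force: [0.7, 0.1, -1.2]
grip_width: 0.0391
grip_force: 36.0
```

>>> send_rows --deltas '[[[0,-0.55,0,0],[0,0,1,0],[0,0,0.6,0],[0,0,0.4,0],[0,0,0,0],[0,0,0,0]]]'

```text
clock: 6.8
tool_pos: [0.4031, 0.3413, 0.1997]
ee_rot: [[0.975, 0.223, -0.0], [0.223, -0.975, -0.0], [-0.0, 0.0, -1.0]]
force: [-0.1, 0.0, -0.6]
grip_width: 0.0391
grip_force: 36.2
```

>>> send_rows --deltas '[[[0,0,0.1,0],[0,0,0,0],[0,0,0.1,0],[0,0,0,0]]]'

```text
clock: 7.3
tool_pos: [0.403, 0.3414, 0.1986]
ee_rot: [[0.975, 0.223, 0.001], [0.223, -0.975, 0.0], [0.001, -0.0, -1.0]]
force: [-3.2, -2.2, 21.4]
grip_width: 0.0393
grip_force: 38.2
```

>>> send_rows --deltas '[[[0,0,0,0],[0,0,0,0],[0,0,0,0],[0,0,0,0],[0,0,-3,0],[0,0,-5,0],[0,0,-5,0],[0,0,-3,0]]]' --grip 7.5

```text
clock: 8.3
tool_pos: [0.4031, 0.3414, 0.3601]
ee_rot: [[0.975, 0.223, 0.002], [0.223, -0.975, 0.001], [0.002, -0.001, -1.0]]
force: [0.7, 0.3, 0.5]
grip_width: 0.0749
grip_force: 0.0
```

```bash
python3 - <<'E'
from h import *
print(xyz())
for r in plan([.62,-.06,.36],-17.6): print(*map(float,r))
E
python3 look.py w4 .03 .12 .3 .65 .15 .5
```

```text
(array([0.4031, 0.3414, 0.3601]), 12.88, 8.3, array([ 34.,  23.,  94.,   0.,  62., 111.]))
1.4 4.9 0.0 0.059
1.6 4.8 0.0 0.059
1.9 4.7 0.0 0.059
2.2 4.5 0.0 0.059
2.5 4.5 0.0 0.06
2.7 4.3 0.0 0.059
3.0 4.1 0.0 0.059
3.2 3.9 0.0 0.059
3.39 3.73 0.01 0.059
(array([0.4036, 0.3418, 0.3629]), 12.89, 8.35, array([ 34.,  23.,  94.,   0.,  63., 111.]))
bench 9.570891248678048e-05
1923 px 313 187 ztop 0.086 all [405. 341.] [35. 39.] 13 | top [402.5 340.6] [30.  30.5] 11.9
```

>>> send_rows --deltas '[[[1.4,4.9,0,0.059],[1.6,4.8,0,0.059],[1.9,4.7,0,0.059],[2.2,4.5,0,0.059],[2.5,4.5,0,0.06],[2.7,4.3,0,0.059],[3.0,4.1,0,0.059],[3.2,3.9,0,0.059]]]' --grip 8.5

```text
clock: 9.35
tool_pos: [0.5968, -0.0172, 0.3574]
ee_rot: [[0.969, -0.248, -0.0], [-0.248, -0.969, 0.0], [-0.0, -0.0, -1.0]]
force: [0.5, 0.6, -0.2]
grip_width: 0.0851
grip_force: 0.0
```

>>> send_rows --deltas '[[[3.4,3.7,0,0.059],[0,0,0,0],[0,0,0,0]]]'

```text
clock: 9.72
tool_pos: [0.6198, -0.0597, 0.3571]
ee_rot: [[0.953, -0.302, -0.001], [-0.302, -0.953, 0.0], [-0.001, -0.0, -1.0]]
force: [-0.1, 0.5, -0.2]
grip_width: 0.085
grip_force: 0.0
```

```bash
python3 look.py w5 .008 .12 .4 .75 -.2 .15
python3 - <<'E'
from h import *
for r in plan([.689,-.0615,.27]): print(*map(float,r))
E
```

```text
(array([ 0.6197, -0.0592,  0.3574]), -17.56, 9.775, array([-11.,  31.,  81.,   0.,  69.,  97.]))
bench 3.647545627483151e-06
4542 px 292 104 ztop 0.053 all [690. -64.] [41. 75.] 72 | top [689.8 -63.7] [41.5 75.1] 72.4
2128 px 154 169 ztop 0.074 all [676.  72.] [33. 30.] 45 | top [674.8  73.5] [25.8 25.7] 74.8
1225 px 343 240 ztop 0.067 all [554. -71.] [26. 29.] 16 | top [552.2 -70.6] [22.4 22.1] 21.0
1447 px 214 251 ztop 0.020 all [567.  71.] [60. 52.] 52 | top [566.8  71.1] [59.8 51.6] 52.3
4507 px 374 330 ztop 0.047 all [427. -71.] [56. 82.] 1 | top [427.2 -71.6] [55.7 82.2] 1.2
2.2 -0.6 2.9 0.0
2.3 -0.6 2.9 0.0
2.18 -0.67 2.94 0.0
```

View pics/w5.png

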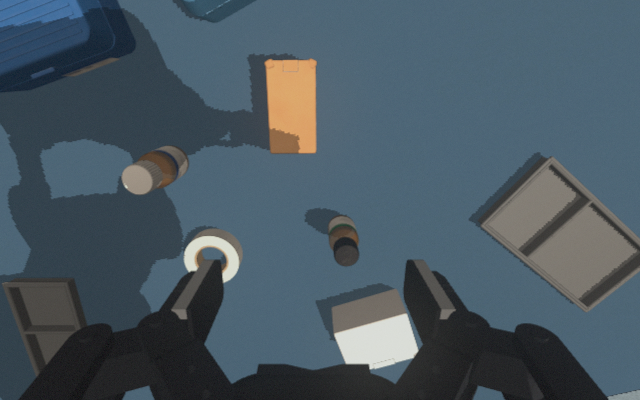

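The wrist view shows the narrow carton at (292,105) lined up with the image axes, the medium bottle near (155,170), the small bottle at (343,240) and the tape at (212,257). All of this matches the measured positions.

>>> send_rows --deltas '[[[3.4,-0.85,1,0],[3.4,-0.85,2,0],[0,0,4.5,0],[0,0,4.5,0],[0,0,3.5,0],[0,0,1.2,0],[0,0,0,0],[0,0,0,0]]]'

```text
clock: 10.78
tool_pos: [0.6906, -0.064, 0.1924]
ee_rot: [[0.953, -0.302, 0.002], [-0.302, -0.953, -0.0], [0.002, -0.0, -1.0]]
force: [-0.0, 0.3, 0.4]
grip_width: 0.0849
grip_force: 0.0
```

Close, lift, and head for the middle bay (0.482, 0.3165).

>>> send_rows --deltas '[[[0,0,0.1,0],[0,0,0,0],[0,0,0,0],[0,0,0,0],[0,0,0,0],[0,0,-1,0],[0,0,-4,0],[0,0,-5,0]]]' --grip 3.2 --force 40

```text
clock: 11.78
tool_pos: [0.6897, -0.0641, 0.2903]
ee_rot: [[0.953, -0.302, -0.002], [-0.302, -0.953, 0.0], [-0.002, 0.0, -1.0]]
force: [0.9, -0.1, -1.8]
grip_width: 0.0395
grip_force: 40.7
```

Run:
```python
from h import *
print(xyz(),env.get_state()["grip_width"])
for r in plan([.482,.3165,.30],-17.6): print(*map(float,r))
```

```text
(array([ 0.6897, -0.0641,  0.2903]), -17.6, 11.775, array([-10.,  40.,  73.,   0.,  67.,  97.])) 0.0395267528752851
-3.9 -3.7 -0.1 -0.0
-3.9 -3.8 -0.1 -0.0
-3.9 -3.7 -0.2 -0.0
-4.0 -3.8 -0.1 -0.0
-3.9 -3.7 -0.1 -0.0
-3.9 -3.8 -0.1 -0.0
-3.9 -3.7 -0.1 -0.0
-3.9 -3.8 -0.17 -0.0
```

>>> send_rows --deltas '[[[-3.9,-3.7,-1,0],[-3.9,-3.8,0,0],[-3.9,-3.7,0,0],[-4.0,-3.8,0,0],[-3.9,-3.7,0,0],[-3.9,-3.8,0,0],[-3.9,-3.7,0,0],[-3.9,-3.8,0,0]]]'

```text
clock: 12.78
tool_pos: [0.4814, 0.3178, 0.3003]
ee_rot: [[0.953, -0.303, 0.001], [-0.303, -0.953, 0.0], [0.0, -0.0, -1.0]]
force: [1.3, -0.3, -1.4]
grip_width: 0.0397
grip_force: 40.9
```

>>> send_rows --deltas '[[[0,0,0,0],[0,0,0,0]]]'

```text
clock: 13.02
tool_pos: [0.4825, 0.3164, 0.3]
ee_rot: [[0.953, -0.302, 0.0], [-0.302, -0.953, -0.0], [0.0, -0.0, -1.0]]
force: [0.6, -0.4, -1.3]
grip_width: 0.0397
grip_force: 40.9
```

```bash
python3 look.py w6 .008 .05 .35 .7 .15 .5
python3 - <<'E'
from h import *
z=np.load("w6.npz"); d=z["d"]; p={k:z[k] for k in("camera_matrix","position","attitude")}; C=cloud(d,p)
a=np.radians(162.4); e=np.array([np.cos(a),np.sin(a)]); f=np.array([e[1],-e[0]]); q=C[...,:2]-[.482,.3165]; u=q@e;v=q@f
for w,m,R in((u,(abs(v)<.022),np.arange(-.125,-.04,.002)),(v,(u<-.055)&(u>-.11),np.arange(-.04,.041,.002))):
    print([(int(round(k*1000)),int(round(float(np.median(x))*1000))) for k in R for x in [C[...,2][m&(d>0)&(abs(w-k)<.001)]] if len(x)>8 and np.median(x)>.006])
for r in plan([.482,.3165,.22]): print(*map(float,r))
E
```

```text
(array([0.4828, 0.3159, 0.3   ]), -17.62, 13.075, array([ 27.,  31.,  91.,  -0.,  58., 135.]))
bench 6.302219688461563e-05
4244 px 314 99 ztop 0.016 all [535. 299.] [ 75. 128.] 72 | top [534.7 298.8] [ 75.1 128. ] 72.4
[(-119, 14), (-117, 15), (-115, 15), (-113, 9), (-51, 12), (-49, 15), (-47, 14)]
[(-38, 14), (-36, 14), (-34, 15), (-32, 11), (30, 9), (32, 15), (34, 15), (36, 14)]
-0.0 -0.0 4.0 0.0
-0.1 -0.03 4.0 0.0
```

View pics/w6.png

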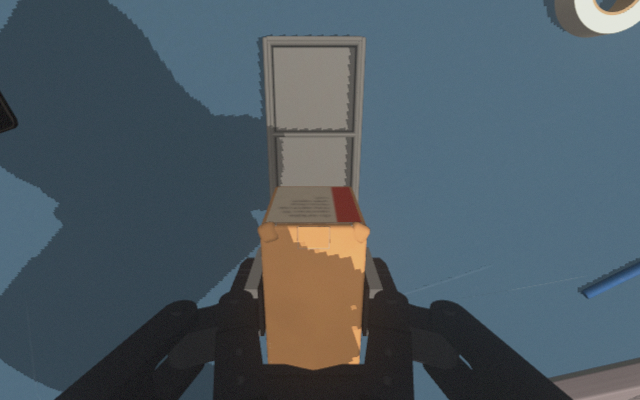

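The picture shows the carton squared to the tray, with the far bay and divider (315,133) lined up with it. I'll lower it.

>>> send_rows --deltas '[[[-0.05,0,4,0],[0,0,4,0],[0,0,1.8,0],[0,0,0.6,0],[0,0,0,0],[0,0,0,0]]]'

```text
clock: 13.82
tool_pos: [0.4824, 0.3168, 0.1968]
ee_rot: [[0.953, -0.302, 0.002], [-0.302, -0.953, 0.001], [0.001, -0.001, -1.0]]
force: [0.0, 0.2, -0.6]
grip_width: 0.0392
grip_force: 40.9
```

>>> send_rows --deltas '[[[0,0,0.15,0],[0,0,0,0],[0,0,0.1,0],[0,0,0,0]]]'

```text
clock: 14.32
tool_pos: [0.482, 0.3167, 0.1932]
ee_rot: [[0.953, -0.302, 0.0], [-0.302, -0.953, 0.0], [0.0, -0.0, -1.0]]
force: [-0.4, 0.2, 0.3]
grip_width: 0.0398
grip_force: 41.0
```

>>> send_rows --deltas '[[[0,0,0.1,0],[0,0,0,0],[0,0,0,0]]]'

```text
clock: 14.7
tool_pos: [0.4819, 0.3166, 0.1932]
ee_rot: [[0.953, -0.302, 0.001], [-0.302, -0.953, 0.0], [0.0, -0.0, -1.0]]
force: [-5.8, -2.2, 20.9]
grip_width: 0.0398
grip_force: 43.5
```

>>> send_rows --deltas '[[[0,0,0,0],[0,0,0,0],[0,0,0,0],[0,0,0,0],[0,0,-3,0],[0,0,-5,0],[0,0,-5,0],[0,0,-2,0]]]' --grip 7.5

```text
clock: 15.7
tool_pos: [0.4823, 0.3168, 0.3451]
ee_rot: [[0.953, -0.302, 0.003], [-0.302, -0.953, 0.002], [0.003, -0.003, -1.0]]
force: [0.1, 1.0, -1.2]
grip_width: 0.0749
grip_force: 0.0
```

```bash
python3 look.py w7 .03 .12 .3 .65 .15 .5
python3 - <<'E'
from h import *
for r in plan([.5515,-.0695,.33],-17.6): print(*map(float,r))
E
```

```text
(array([0.4825, 0.3169, 0.3465]), -17.6, 15.75, array([ 27.,  28.,  88.,   0.,  64., 135.]))
bench 2.6757670255894705e-05
4124 px 314 188 ztop 0.056 all [481. 316.] [41. 76.] 72 | top [481.3 316.3] [41.1 75.6] 71.8
2233 px 315 277 ztop 0.085 all [406. 340.] [35. 39.] 12 | top [402.9 340. ] [30.4 29.9] 54.4
2.3 4.3 0.2 0.0
2.3 4.4 0.2 0.0
2.2 4.3 0.2 0.0
2.3 4.4 0.2 0.0
2.3 4.3 0.2 0.0
2.3 4.4 0.2 0.0
2.3 4.3 0.2 0.0
2.26 4.35 0.25 0.0
```

>>> send_rows --deltas '[[[2.3,4.3,0,0],[2.3,4.4,0,0],[2.2,4.3,0,0],[2.3,4.4,0,0],[2.3,4.3,0,0],[2.3,4.4,0,0],[2.3,4.3,0,0],[2.3,4.4,0,0]]]' --grip 8.0

```text
clock: 16.75
tool_pos: [0.5512, -0.0721, 0.3417]
ee_rot: [[0.953, -0.302, -0.0], [-0.302, -0.953, 0.0], [-0.001, -0.0, -1.0]]
force: [0.5, -0.0, 0.6]
grip_width: 0.0802
grip_force: 0.0
```

>>> send_rows --deltas '[[[0,0,1.5,0],[0,0,0,0]]]'

```text
clock: 17.0
tool_pos: [0.5505, -0.0703, 0.3257]
ee_rot: [[0.953, -0.303, -0.003], [-0.303, -0.953, 0.001], [-0.003, 0.0, -1.0]]
force: [0.7, -0.4, 0.3]
grip_width: 0.0798
grip_force: 0.0
```

```bash
python3 look.py w8 .03 .12 .3 .75 -.2 .15
python3 - <<'E'
from h import *
for r in plan([.5515,-.0695,.22],-17.6): print(*map(float,r))
E
```

```text
(array([ 0.5507, -0.0698,  0.3264]), -17.59, 17.05, array([-13.,  28.,  92.,   0.,  60.,  94.]))
bench 4.0074446928883845e-05
3156 px 72 99 ztop 0.074 all [675.  72.] [33. 31.] 13 | top [674.4  73.7] [25.8 26. ] 18.9
1244 px 312 192 ztop 0.067 all [553. -71.] [29. 26.] 74 | top [551.5 -70.5] [22.5 22.6] 52.2
5512 px 354 310 ztop 0.047 all [423. -71.] [64. 83.] 2 | top [422.7 -71.4] [64.2 83.4] 2.1
0.0 -0.0 5.3 0.0
0.06 -0.05 5.34 0.0
```

>>> send_rows --deltas '[[[0.1,0.05,5,0],[0,0,5,0],[0,0,2.8,0],[0,0,1,0],[0,0,0,0],[0,0,0,0]]]'

```text
clock: 17.8
tool_pos: [0.5524, -0.071, 0.1905]
ee_rot: [[0.953, -0.302, 0.002], [-0.302, -0.953, -0.0], [0.002, -0.0, -1.0]]
force: [0.2, 0.3, 0.6]
grip_width: 0.08
grip_force: 0.0
```

>>> send_rows --deltas '[[[0,0,0,0],[0,0,0,0],[0,0,0,0],[0,0,0,0],[0,0,0,0],[0,0,0,0]]]' --grip 2.2 --force 35

```text
clock: 18.55
tool_pos: [0.552, -0.0713, 0.1896]
ee_rot: [[0.953, -0.302, 0.0], [-0.302, -0.953, -0.0], [0.001, -0.0, -1.0]]
force: [-1.0, 0.4, 8.4]
grip_width: 0.0293
grip_force: 34.0
```

>>> send_rows --deltas '[[[0,0,-1.5,0],[0,0,-5,0],[0,0,-5,0],[-1.4,-5,0,0],[-1.5,-5,0,0],[-1.4,-5,0,0],[-1.5,-5,0,0],[-1.4,-5,0,0]]]'

```text
clock: 19.55
tool_pos: [0.5586, 0.1905, 0.3052]
ee_rot: [[0.953, -0.302, 0.001], [-0.302, -0.953, 0.0], [0.001, -0.0, -1.0]]
force: [0.3, -1.2, -1.3]
grip_width: 0.029
grip_force: 34.8
```

>>> send_rows --deltas '[[[-1.5,-5,0,0],[-1.4,-4.8,0,0],[0,0,2,0],[0,0,4,0],[0,0,2.5,0],[0,0,0,0],[0,0,0,0]]]'

```text
clock: 20.42
tool_pos: [0.5613, 0.2912, 0.2206]
ee_rot: [[0.953, -0.302, 0.001], [-0.302, -0.953, 0.001], [0.001, -0.001, -1.0]]
force: [0.1, -0.3, 0.8]
grip_width: 0.0288
grip_force: 34.9
```

Run:
```python
from h import *
print(xyz(),env.get_state()["grip_width"]);print(plan([.5611,.2914,.193]))
```

```text
(array([0.5613, 0.2912, 0.2206]), -17.6, 20.425, array([ 22.,  41.,  86.,   0.,  53., 130.])) 0.028794075098013332
[[np.float64(-0.03), np.float64(-0.02), np.float64(2.76), np.float64(0.0)]]
```

>>> send_rows --deltas '[[[0,0,1.4,0],[0,0,0.8,0],[0,0,0.3,0],[0,0,0,0],[0,0,0,0],[0,0,0,0]]]'

```text
clock: 21.18
tool_pos: [0.561, 0.291, 0.1944]
ee_rot: [[0.953, -0.302, 0.0], [-0.302, -0.953, 0.0], [0.0, -0.0, -1.0]]
force: [0.7, -0.4, -0.5]
grip_width: 0.0288
grip_force: 34.9
```

>>> send_rows --deltas '[[[0,0,0.1,0],[0,0,0,0],[0,0,0,0]]]'

```text
clock: 21.55
tool_pos: [0.5609, 0.291, 0.1932]
ee_rot: [[0.953, -0.302, -0.0], [-0.302, -0.953, -0.0], [-0.0, 0.0, -1.0]]
force: [0.8, 0.7, -0.8]
grip_width: 0.0291
grip_force: 34.9
```

>>> send_rows --deltas '[[[0,0,0.1,0],[0,0,0,0],[0,0,0,0]]]'

```text
clock: 21.92
tool_pos: [0.561, 0.2911, 0.1926]
ee_rot: [[0.953, -0.302, 0.0], [-0.302, -0.953, 0.0], [0.0, -0.0, -1.0]]
force: [-1.2, -1.0, 7.3]
grip_width: 0.0289
grip_force: 35.6
```

>>> send_rows --deltas '[[[0,0,0,0],[0,0,0,0],[0,0,0,0],[0,0,0,0],[0,0,-3,0],[0,0,-5,0],[0,0,-5,0],[0,0,-2,0]]]' --grip 7.5

```text
clock: 22.92
tool_pos: [0.5613, 0.2912, 0.3454]
ee_rot: [[0.953, -0.302, 0.004], [-0.302, -0.953, 0.001], [0.003, -0.003, -1.0]]
force: [0.0, -0.2, -0.9]
grip_width: 0.0751
grip_force: 0.0
```

```bash
python3 look.py w9 .03 .12 .3 .65 .15 .5
python3 - <<'E'
from h import *
for r in plan([.4227,-.0713,.33],92.2): print(*map(float,r))
E
```

```text
(array([0.5616, 0.2913, 0.3468]), -17.6, 22.975, array([ 22.,  32.,  80.,  -0.,  68., 130.]))
bench 1.8449834510103624e-05
1110 px 314 190 ztop 0.070 all [562. 290.] [30. 26.] 71 | top [560.5 290.6] [22.3 22.4] 72.3
3385 px 314 270 ztop 0.056 all [482. 317.] [42. 75.] 72 | top [481.5 316.7] [41.8 75.4] 71.6
1745 px 314 342 ztop 0.085 all [408. 338.] [40. 30.] 71 | top [411.2 337.4] [30.3 13.2] 72.4
-0.2 3.5 0.2 -0.174
-0.8 3.5 0.1 -0.174
-1.4 3.2 0.2 -0.175
-2.0 2.9 0.1 -0.174
-2.4 2.6 0.2 -0.174
-2.8 2.1 0.1 -0.174
-3.2 1.6 0.2 -0.175
-3.4 1.0 0.1 -0.174
-3.5 0.5 0.2 -0.174
-3.5 -0.2 0.1 -0.174
-3.42 -0.83 0.18 -0.174
```

Kit one is complete and measures right (tops at 70, 56 and 85 mm). On to the white carton.

>>> send_rows --deltas '[[[-0.2,3.5,0,-0.174],[-0.8,3.5,0,-0.174],[-1.4,3.2,0,-0.175],[-2.0,2.9,0,-0.174],[-2.4,2.6,0,-0.174],[-2.8,2.1,0,-0.174],[-3.2,1.6,0,-0.175],[-3.4,1.0,0,-0.174]]]' --grip 8.5

```text
clock: 23.98
tool_pos: [0.4587, 0.0263, 0.3418]
ee_rot: [[0.46, 0.888, -0.0], [0.888, -0.46, -0.0], [-0.0, -0.0, -1.0]]
force: [1.2, 0.2, -0.9]
grip_width: 0.0847
grip_force: 0.0
```

>>> send_rows --deltas '[[[-3.5,0.5,0,-0.174],[-3.5,-0.2,0,-0.174],[-3.4,-0.8,1,-0.174],[0,0,0,0],[0,0,0,0]]]'

```text
clock: 24.6
tool_pos: [0.4224, -0.0712, 0.3321]
ee_rot: [[-0.035, 0.999, -0.0], [0.999, 0.035, 0.0], [0.0, -0.0, -1.0]]
force: [0.8, 1.3, 0.1]
grip_width: 0.0849
grip_force: 0.0
```

```bash
python3 look.py w10 .008 .12 .3 .75 -.2 .15
python3 - <<'E'
from h import *
for r in plan([.4227,-.0713,.22],92.2): print(*map(float,r))
E
```

```text
(array([ 0.4225, -0.0709,  0.3322]), 92.05, 24.65, array([-18.,  19., 109.,   0.,  52., -20.]))
bench 0.00017053283691154109
997 px 201 72 ztop 0.011 all [325.  19.] [  9. 116.] 17 | top [325.5  19. ] [  8.7 116.1] 17.4
2611 px 494 25 ztop 0.020 all [564.  63.] [61. 38.] 1 | top [563.9  63. ] [61.5 36.9] 2.0
1107 px 625 19 ztop 0.033 all [664.  69.] [12. 32.] 26 | top [661.9  68.5] [ 7.5 26.9] 24.3
7348 px 312 184 ztop 0.047 all [422. -71.] [63. 84.] 2 | top [422.5 -71.5] [62.6 83.8] 1.8
-0.0 0.0 3.7 -0.001
-0.0 0.0 3.8 -0.001
-0.04 0.01 3.72 -0.001
```

>>> send_rows --deltas '[[[0,0,5,0],[0,0,5,0],[0,0,3.4,0],[0,0,1.3,0],[0,0,0,0],[0,0,0,0]]]'

```text
clock: 25.4
tool_pos: [0.4228, -0.0713, 0.1862]
ee_rot: [[-0.038, 0.999, 0.002], [0.999, 0.038, -0.0], [-0.001, 0.002, -1.0]]
force: [-0.5, -0.9, 0.6]
grip_width: 0.0856
grip_force: 0.0
```

>>> send_rows --deltas '[[[0,0,0,0],[0,0,0,0],[0,0,0,0],[0,0,0,0],[0,0,0,0]]]' --grip 5.5 --force 40

```text
clock: 26.02
tool_pos: [0.4226, -0.0715, 0.1861]
ee_rot: [[-0.038, 0.999, 0.002], [0.999, 0.038, -0.0], [-0.001, 0.002, -1.0]]
force: [0.2, 1.0, 14.1]
grip_width: 0.0615
grip_force: 39.9
```

>>> send_rows --deltas '[[[0,0,-1,0],[0,0,-3,0],[0,0,-5,0],[0,0,-5,0],[0,0,0,0]]]'

```text
clock: 26.65
tool_pos: [0.4228, -0.0715, 0.3288]
ee_rot: [[-0.038, 0.999, 0.007], [0.999, 0.038, -0.002], [-0.002, 0.006, -1.0]]
force: [-0.3, 0.4, -1.7]
grip_width: 0.0617
grip_force: 45.3
```

Run:
```python
from h import *
print(xyz(),env.get_state()["grip_width"])
a=np.radians(214.6);e=np.array([np.cos(a),np.sin(a)]);print("big bay",[.4655,-.302]+.033*e,"small",[.4655,-.302]-.054*e)
for r in plan([.41,-.285,.33],34.6): print(*map(float,r))
```

```text
(array([ 0.4228, -0.0715,  0.3288]), 92.17, 26.65, array([-18.,  19., 109.,   0.,  51., -20.])) 0.06166792956360565
big bay [ 0.4383365  -0.32073884] small [ 0.50994936 -0.27133644]
-3.5 -0.3 -0.0 0.167
-3.6 0.2 -0.0 0.168
-3.5 0.8 -0.1 0.167
-3.2 1.4 0.0 0.168
-3.0 2.0 0.0 0.167
-2.67 2.38 -0.02 0.168
```

>>> send_rows --deltas '[[[-3.5,-0.3,-0.5,0.167],[-3.6,0.2,-0.5,0.168],[-3.5,0.8,0,0.167],[-3.2,1.4,0,0.168],[-3.0,2.0,0,0.167],[-2.7,2.4,0,0.168],[0,0,0,0],[0,0,0,0]]]'

```text
clock: 27.65
tool_pos: [0.409, -0.2847, 0.3347]
ee_rot: [[0.823, 0.569, -0.001], [0.569, -0.823, 0.001], [-0.0, -0.002, -1.0]]
force: [0.5, -0.0, -0.9]
grip_width: 0.0614
grip_force: 45.1
```

```bash
python3 look.py w11 .008 .05 .3 .65 -.5 -.15
python3 - <<'E'
from h import *
z=np.load("w11.npz"); d=z["d"]; p={k:z[k] for k in("camera_matrix","position","attitude")}; C=cloud(d,p)
a=np.radians(214.6); e=np.array([np.cos(a),np.sin(a)]); f=np.array([e[1],-e[0]]); q=C[...,:2]-[.4655,-.302]; u=q@e;v=q@f
for w,m,R in((u,(abs(v)<.025),np.arange(-.1,.1,.002)),(v,(u<-.03)&(u>-.08),np.arange(-.05,.051,.002))):
    print([(int(round(k*1000)),int(round(float(np.median(x))*1000))) for k in R for x in [C[...,2][m&(d>0)&(abs(w-k)<.001)]] if len(x)>8 and .05>np.median(x)>.006])
for r in plan([.4383,-.3207,.22],34.6): print(*map(float,r))
E
```

```text
(array([ 0.4091, -0.2844,  0.3348]), 34.69, 27.7, array([-42.,  23., 100.,   0.,  57.,  14.]))
bench 0.0001129849882584022
4373 px 375 100 ztop 0.016 all [ 466. -303.] [183.  95.] 35 | top [ 465.9 -303.5] [183.   95.4] 34.6
[(-90, 14), (-88, 15), (-86, 15), (-22, 13), (-20, 15)]
[(-48, 14), (-46, 15), (-44, 15), (-42, 7), (42, 15), (44, 15), (46, 14)]
0.1 1.5 3.8 0.001
0.1 1.6 3.9 0.0
0.13 1.55 3.78 0.001
```

View pics/w11.png

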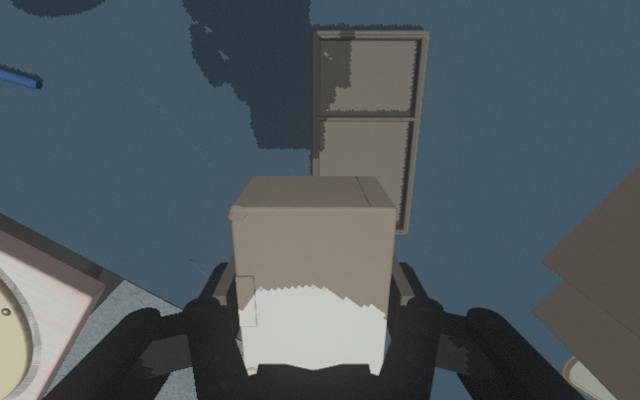

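The tray lies at (370,130) with its small bay at the top (369,75) and the big bay nearest the carton, and the carton is squared to it. Lowering it.

>>> send_rows --deltas '[[[0.1,1.5,3,0],[0.1,1.6,3,0],[0.1,1.55,3,0],[0,0,2,0],[0,0,1.5,0],[0,0,1,0],[0,0,0,0],[0,0,0,0]]]'

```text
clock: 28.7
tool_pos: [0.4384, -0.3218, 0.2008]
ee_rot: [[0.823, 0.568, 0.001], [0.568, -0.823, -0.001], [0.0, 0.001, -1.0]]
force: [-0.8, -0.2, -1.6]
grip_width: 0.0614
grip_force: 45.1
```

>>> send_rows --deltas '[[[0,-0.05,0.6,0],[0,0,0.35,0],[0,0,0,0],[0,0,0,0]]]'

```text
clock: 29.2
tool_pos: [0.438, -0.3214, 0.1907]
ee_rot: [[0.823, 0.568, 0.0], [0.568, -0.823, -0.0], [0.0, 0.0, -1.0]]
force: [-0.9, -0.5, -1.6]
grip_width: 0.0613
grip_force: 45.1
```

>>> send_rows --deltas '[[[0,0,0.1,0],[0,0,0,0],[0,0,0,0]]]'

```text
clock: 29.58
tool_pos: [0.438, -0.3214, 0.1897]
ee_rot: [[0.823, 0.568, 0.0], [0.568, -0.823, -0.0], [0.0, 0.0, -1.0]]
force: [0.3, 0.1, -0.8]
grip_width: 0.0614
grip_force: 45.1
```

>>> send_rows --deltas '[[[0,0,0.1,0],[0,0,0,0],[0,0,0,0]]]'

```text
clock: 29.95
tool_pos: [0.438, -0.3213, 0.1892]
ee_rot: [[0.823, 0.568, 0.0], [0.568, -0.823, -0.0], [0.0, 0.0, -1.0]]
force: [-2.2, 1.7, 11.3]
grip_width: 0.061
grip_force: 46.5
```

>>> send_rows --deltas '[[[0,0,0,0],[0,0,0,0],[0,0,0,0],[0,0,0,0],[0,0,-3,0],[0,0,-5,0],[0,0,-5,0],[0,0,-3,0]]]' --grip 8.5

```text
clock: 30.95
tool_pos: [0.4381, -0.3214, 0.3511]
ee_rot: [[0.823, 0.568, 0.002], [0.568, -0.823, -0.002], [0.001, 0.002, -1.0]]
force: [-0.4, -0.2, -0.2]
grip_width: 0.0849
grip_force: 0.0
```

```bash
python3 look.py w12 .008 .12 .3 .65 -.5 -.15
python3 - <<'E'
from h import *
C=cloud(np.load("top0.npz")["d"],optics.camera_params("top"))
for z in(.03,.08,.15):
    m=(C[...,2]>z)&(C[...,2]<.6)&(C[...,1]>.03)&(C[...,1]<.25)&(C[...,0]>.7); print(z,C[...,0][m].min())
for r in plan([.6745,.0737,.33],34.6): print(*map(float,r))
E
```

```text
(array([ 0.4386, -0.3218,  0.354 ]), 34.6, 31.0, array([-43.,  25.,  92.,   0.,  62.,  13.]))
bench 3.235454940792026e-05
11060 px 312 155 ztop 0.050 all [ 465. -303.] [183.  96.] 35 | top [ 439.4 -321.4] [83.2 62.8] 33.9
0.03 0.7757258806761304
0.08 0.8722223803924061
0.15 0.8816987759291187
4.7 -2.1 0.3 -0.0
4.6 -2.2 0.2 -0.0
4.7 -2.1 0.3 -0.0
4.6 -2.1 0.3 -0.0
4.7 -2.1 0.2 -0.0
4.6 -2.2 0.3 -0.0
4.7 -2.1 0.3 -0.0
4.6 -2.1 0.2 -0.0
4.68 -2.16 0.3 -0.0
```

White carton flat in its bay (top at 50 mm). Moving to the medium bottle.

>>> send_rows --deltas '[[[4.7,-2.1,0,0],[4.6,-2.2,0,0],[4.7,-2.1,0,0],[4.6,-2.1,0,0],[4.7,-2.1,0,0],[4.6,-2.2,0,0],[4.7,-2.1,0,0],[4.6,-2.1,0,0]]]'

```text
clock: 32.0
tool_pos: [0.6483, 0.0314, 0.3483]
ee_rot: [[0.823, 0.568, -0.0], [0.568, -0.823, -0.0], [-0.0, -0.0, -1.0]]
force: [0.6, 0.4, -0.3]
grip_width: 0.0854
grip_force: 0.0
```

>>> send_rows --deltas '[[[4.7,-2.1,1,0],[0,0,1,0],[0,0,0,0],[0,0,0,0]]]'

```text
clock: 32.5
tool_pos: [0.6742, 0.0728, 0.3289]
ee_rot: [[0.824, 0.567, -0.0], [0.567, -0.824, -0.0], [-0.0, -0.0, -1.0]]
force: [-0.2, 0.6, -0.1]
grip_width: 0.0851
grip_force: 0.0
```

```bash
python3 look.py w13 .03 .12 .5 .75 -.2 .15
python3 - <<'E'
from h import *
for r in plan([.6745,.0737,.22],34.6): print(*map(float,r))
E
```

```text
(array([0.6742, 0.0728, 0.3292]), 34.53, 32.55, array([ 1., 37., 74., -0., 70., 57.]))
bench 9.301315573612134e-06
1626 px 311 192 ztop 0.074 all [677.  76.] [30. 33.] 34 | top [675.1  74.6] [25.5 25.4] 59.2
0.0 -0.0 5.5 -0.001
0.07 -0.06 5.42 -0.0
```

>>> send_rows --deltas '[[[0.1,-0.07,5,0],[0,0,5,0],[0,0,2.7,0],[0,0,1.1,0],[0,0,0,0],[0,0,0,0]]]'

```text
clock: 33.3
tool_pos: [0.6754, 0.0747, 0.1922]
ee_rot: [[0.823, 0.568, 0.002], [0.568, -0.823, 0.0], [0.002, 0.001, -1.0]]
force: [0.8, -0.5, 0.8]
grip_width: 0.0851
grip_force: 0.0
```

>>> send_rows --deltas '[[[0,0,0,0],[0,0,0,0],[0,0,0,0],[0,0,0,0],[0,0,0,0],[0,0,0,0]]]' --grip 2.6 --force 35

```text
clock: 34.05
tool_pos: [0.675, 0.0749, 0.1911]
ee_rot: [[0.823, 0.568, 0.0], [0.568, -0.823, -0.0], [0.0, 0.0, -1.0]]
force: [-1.3, 0.3, 5.6]
grip_width: 0.0331
grip_force: 34.4
```

>>> send_rows --deltas '[[[0,0,-1,0],[0,0,-4,0],[0,0,-5,0],[0,0,-3,0],[0,0,0,0]]]'

```text
clock: 34.67
tool_pos: [0.6754, 0.075, 0.324]
ee_rot: [[0.823, 0.568, 0.005], [0.568, -0.823, 0.0], [0.004, 0.003, -1.0]]
force: [0.5, 0.2, -1.9]
grip_width: 0.0333
grip_force: 35.0
```

Run:
```python
from h import *
print(xyz(),env.get_state()["grip_width"])
for r in plan([.510,-.2715,.32],34.6): print(*map(float,r))
```

```text
(array([0.6754, 0.075 , 0.324 ]), 34.6, 34.675, array([ 1., 37., 74.,  0., 69., 57.])) 0.03330956268983358
-4.8 2.7 0.1 -0.0
-4.7 2.8 0.0 -0.0
-4.8 2.7 0.1 -0.0
-4.7 2.7 0.0 -0.0
-4.8 2.8 0.1 -0.0
-4.7 2.7 0.0 -0.0
-4.79 2.73 0.1 -0.0
```

>>> send_rows --deltas '[[[-4.8,2.7,0,0],[-4.7,2.8,0,0],[-4.8,2.7,0,0],[-4.7,2.7,0,0],[-4.8,2.8,0,0],[-4.7,2.7,0,0],[-4.7,2.7,0,0],[0,0,1,0]]]'

```text
clock: 35.67
tool_pos: [0.5086, -0.2738, 0.3105]
ee_rot: [[0.825, 0.565, 0.0], [0.565, -0.825, -0.001], [-0.0, 0.001, -1.0]]
force: [0.9, 0.9, -1.2]
grip_width: 0.0335
grip_force: 35.0
```

>>> send_rows --deltas '[[[0,0,4,0],[0,0,4,0],[0,0,1.5,0],[0,0,0,0],[0,0,0,0]]]'

```text
clock: 36.3
tool_pos: [0.5105, -0.2709, 0.2169]
ee_rot: [[0.823, 0.568, 0.001], [0.568, -0.823, -0.001], [0.001, 0.002, -1.0]]
force: [0.3, 0.2, -1.2]
grip_width: 0.0335
grip_force: 35.0
```

Run:
```python
from h import *
print(xyz(),env.get_state()["grip_width"])
for r in plan([.5105,-.2712,.196],34.6): print(*map(float,r))
```

```text
(array([ 0.5105, -0.2709,  0.2169]), 34.61, 36.3, array([-34.,  38.,  94.,   0.,  48.,  22.])) 0.03353075946238548
-0.02 0.02 2.09 0.0
```

>>> send_rows --deltas '[[[0,0,1.2,0],[0,0,0.6,0],[0,0,0.2,0],[0,0,0,0],[0,0,0,0]]]'

```text
clock: 36.92
tool_pos: [0.5101, -0.2709, 0.1958]
ee_rot: [[0.823, 0.568, 0.0], [0.568, -0.823, -0.0], [0.0, 0.0, -1.0]]
force: [0.2, 0.1, -0.3]
grip_width: 0.0331
grip_force: 35.0
```

>>> send_rows --deltas '[[[0,0,0.1,0],[0,0,0,0],[0,0,0,0]]]'

```text
clock: 37.3
tool_pos: [0.51, -0.2708, 0.1947]
ee_rot: [[0.823, 0.568, 0.0], [0.568, -0.823, 0.0], [0.0, -0.0, -1.0]]
force: [-0.2, -0.1, -0.9]
grip_width: 0.0329
grip_force: 35.0
```

>>> send_rows --deltas '[[[0,0,0.1,0],[0,0,0,0],[0,0,0,0]]]'

```text
clock: 37.67
tool_pos: [0.5101, -0.2708, 0.1941]
ee_rot: [[0.823, 0.568, 0.0], [0.568, -0.823, -0.0], [0.0, 0.0, -1.0]]
force: [-1.6, 0.3, 7.9]
grip_width: 0.033
grip_force: 35.8
```

>>> send_rows --deltas '[[[0,0,0,0],[0,0,0,0],[0,0,0,0],[0,0,0,0],[0,0,-3,0],[0,0,-5,0],[0,0,-5,0],[0,0,-5,0]]]' --grip 7.5

```text
clock: 38.67
tool_pos: [0.5098, -0.2707, 0.3753]
ee_rot: [[0.823, 0.568, -0.0], [0.568, -0.823, 0.0], [-0.0, -0.0, -1.0]]
force: [1.7, 0.2, 0.4]
grip_width: 0.0751
grip_force: 0.0
```

>>> send_rows --deltas '[[[-4,0,-3,0],[-4,0,0,0],[0,0,0,0],[0,0,0,0]]]'

```text
clock: 39.17
tool_pos: [0.4443, -0.3161, 0.4036]
ee_rot: [[0.823, 0.567, 0.0], [0.567, -0.823, 0.0], [0.0, -0.0, -1.0]]
force: [0.9, 1.5, 0.0]
grip_width: 0.075
grip_force: 0.0
```

```bash
python3 look.py w14 .03 .12 .3 .7 -.5 .1
python3 - <<'E'
from h import *
for n in("top","scene"):
    im,d=optics.read_camera(n); cv2.imwrite(f"pics/{n}1.png",im[:,:,::-1]); C=cloud(d,optics.camera_params(n)); print(n); blobs(C,d,.008,.12,(.35,.7,-.45,.45))
E
```

```text
(array([ 0.4446, -0.316 ,  0.4035]), 34.61, 39.225, array([-42.,  22.,  88.,   0.,  70.,  14.]))
bench -2.0121375558235233e-05
3898 px 597 40 ztop 0.068 all [ 697. -455.] [94. 16.] 80 | top [ 696.6 -458.1] [87.7 16.1] 79.6
992 px 313 91 ztop 0.077 all [ 511. -272.] [33. 32.] 34 | top [ 510.2 -271.9] [25.1 25.1] 79.0
4578 px 314 175 ztop 0.050 all [ 440. -321.] [83. 63.] 34 | top [ 440. -321.] [82.7 62.9] 34.3
top
50 px 196 151 ztop 0.046 all [698. 368.] [64.  3.] 90 | top [699. 358.] [43.9  1.6] 89.9
76 px 474 153 ztop 0.070 all [ 697. -433.] [34.  6.] 86 | top [ 697.2 -434.1] [30.9  5. ] 86.2
1519 px 207 230 ztop 0.085 all [475. 319.] [ 76. 259.] 72 | top [403.5 340.2] [26.7 30.1] 0.7
252 px 294 198 ztop 0.023 all [565.  75.] [59. 57.] 45 | top [564.8  74.6] [58.9 57.1] 45.3
907 px 426 234 ztop 0.053 all [ 478. -295.] [158.  96.] 34 | top [ 447.4 -316.4] [68.6 62.5] 35.2
159 px 416 218 ztop 0.080 all [ 510. -272.] [45. 32.] 48 | top [ 511.6 -269.7] [24.6 22.2] 89.8
scene
163 px 347 131 ztop 0.066 all [ 697. -421.] [58. 10.] 77 | top [ 697.9 -419.7] [56.   7.8] 81.5
1392 px 404 165 ztop 0.071 all [ 462. -298.] [184.  96.] 33 | top [ 508.9 -267.2] [24.7 21.8] 20.9
407 px 299 227 ztop 0.021 all [561.  78.] [57. 60.] 31 | top [561.3  77.5] [57.2 59.7] 31.1
4991 px 269 321 ztop 0.086 all [471. 321.] [ 75. 261.] 73 | top [399.7 342.6] [29.1 29.9] 3.1
1228 px 130 292 ztop 0.046 all [696. 393.] [113.   7.] 90 | top [697.5 394.7] [110.1   5.1] 89.2
```

View pics/scene1.png

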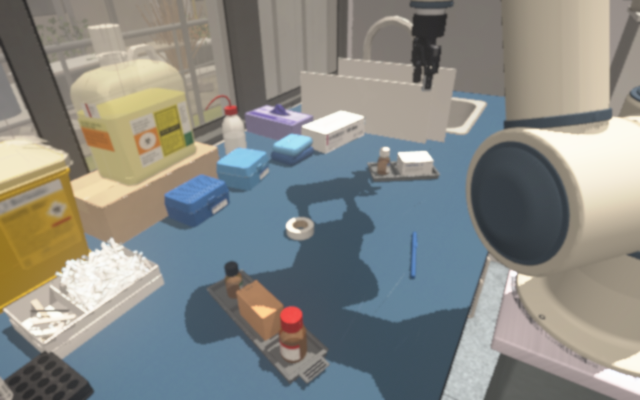

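View pics/w14.png

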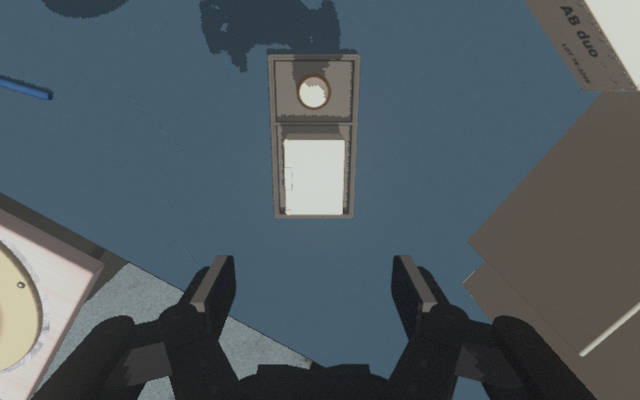

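Both kits are as asked. In the scene view the red-capped bottle (290,335) stands beside the tab, the narrow carton is at (262,308), the small bottle at (232,280), and the tape is unmoved at (299,228). In the wrist view the medium bottle (314,92) and white carton (314,176) sit in their bays.

```bash
python3 -c "
from bench import env
print(env.job_done())"
```

```text
the job is handed in; nothing more can be done
None
```

I filled both kits as asked and handed the job in at about 39 s of the 109 s allowed; all five items measured upright and flat in their bays, and the tape roll is where it was.

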